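Unlock and open the wire-feeder box on the welding bench

TASK

The wire spool in the larger of the two grey boxes has to be changed. Give the key standing in that box's latch a full quarter turn clockwise (seen from above), then swing its top panel up and back until it stands upright, and leave it standing with the key still turned. Do not turn the key of the smaller box.

Things in the scene. Friction and masses are not known exactly. Their poses are not given: they have to be found in the camera images.
- feeder: The larger grey steel box, 175 (x) x 280 (y) x 110 mm high, fixed on the bench, a grey painted panel covering its top (upper face 117 mm above the bench). Origin: centre of its underside; +x points to the panel's hinge side (away from the robot at yaw 0), z up. The key and the handle are given below in this box frame, in mm.
- tkey (a joint): T-shaped key standing in the panel's latch at x -54, y 65; steel crossbar 56 long, 12 wide, 16 tall, centre at z 155. Value, rad: 0 locked, crossbar along box x; grows clockwise seen from above, stop 1.57 (crossbar along y). Starts at 0 to 0.2; light friction 0.05 N m, stays as left. The cam frees the panel from about 1.1 on.
- lid (a joint): Panel angle, rad: 0 shut, 1.57 upright, stop 1.75. Hinge axis along box y through x 85, z 112. Round pull bar along y, 100 long on two end posts, its middle at x -54, y -60, z 152 when shut (35 above the panel); on opening it rises and swings over to +x about the hinge. Panel's front edge x -85. Stiff hinge: 5 to 11 N at the bar, stays as left.
- small_key (a joint): Same kind of key, same reading (0 locked), in the smaller grey box, 150 x 150 x 90 mm, whose centre stands 300 to 390 mm to one side (left or right) of the larger one's. Its crossbar's centre is 128 mm above the bench. To be left as it is.
Not all that is in view belongs to the job. Leave any red look-alike of the part that bears small_key alone.

How it is judged:
By the outcome, as a careful person would: the job done as asked, in the order asked, and still so for the second after the job is handed in, with the robot touching nothing.
It also fails if it takes over 53 s, if anything falls off the work surface, if the arm or the gripper's body presses on something with over 40 N, if the wrist force passes 120 N, or if a joint passes its speed limit or range.

ROBOT

A 7-joint arm with a two-finger parallel gripper is mounted at the origin on the work surface. World frame = base frame: x ahead of the robot, y to its left, z up, the work surface at z = 0. Lengths are in m, angles in rad, forces in N, time in s.
With the tool pointing down it reaches from about 0.425 to 0.925 m from the base axis. Payload 6.8 kg.
Tool frame: the origin (TCP) lies midway between the tips of the shut fingers; the grasp point (between the pads) lies 19 mm behind it; z points along the fingers, y is the line along which they close (so a half turn about z gives the same grasp; the last joint's range is limited). The gripper opens to 85 mm and grips with 20 to 120 N. Pads are 22 mm wide; open, the fingers measure 114 mm over their backs; the gripper's body (76 mm by 85 mm) begins 54 mm behind the grasp point. The pads swing forward as they close: fully open they stand 13 mm farther back than shut.
Start: joints at [-1.292, 0.477, 0.022, 1.555, -0.011, 1.109, -0.083], TCP at [0.255, 0.625, 0.208] pointing down, gripper open.
Joint ranges: [-2.96, 2.96], [-0.34, 2.1], [-1.41, 1.46], [0.24, 2.44], [-1.37, 4.51], [0.17, 1.92], [-2.96, 2.96]. Speed limits (rad/s): [2.39, 2.39, 3.14, 3.14, 3.14, 3.14, 3.14].

INTERFACE

Orientations are given as a rotation vector (axis times angle).
In Python, from bench import r gives the robot as it stands. The module is installed in compiled form; this text tells all that it offers.
- The arm moves only by the tool apply_moves, never from a script. Its argument "rows" is a list of rows, each a list of 6 numbers: the shift along the tool's x, y, z scaled (see below), then the turn, a rotation vector about the tool's x, y, z scaled (see below). A call has 1 to 5 rows; each row is the pose to reach, as a shift and turn from the pose commanded when the call began, along the tool's axes at that moment; what a row does not reach only later rows make up. The controller multiplies each number of a shift by 0.25 m and each number of a turn by 90 degrees. A row lasts 1/8 s, in which the tool goes at most 62.5 mm and 10.7 degrees, less where a joint would pass 70% of its speed; a pose out of reach is approached as far as the arm can. A call with a number of a shift or a turn outside -1 to 1 is refused whole. A call with a gripper value outside its range is refused whole. "claw" is the opening, from 0 (shut) to 1 (fully open), set as the call begins (left out, the last holds). The fingers move at their own pace and stop on an object; "newtons" is the grip in N (left out, the last holds). Time passes only in rows, so rows that repeat a pose let the fingers close. It gives the time, the measured TCP pose, the force, the opening and the grip force at its end, in the units of the state.
- r.get_obs(): the state, without advancing time (a new reading comes with each control period).
- r.grab_frame(name): name is "scene" or "side" or "wrist"; returns a dict with "pixels" (400x640x3 uint8, red, green, blue), "intrinsics" (3x3 intrinsics, pixels), "dist" ([k1, k2, p1, p2, k3] as OpenCV has them; the pictures are not rectified), "eye" and "attitude" of the camera in the world. Camera axes: x right, y up, looking along -z (the intrinsics and any distortion apply to the point x, -y, -z); pixel columns grow to the right and rows downward; lengths in m; the calibration is good to about 2 mm. A picture is of the moment at which its call begins. There is no depth.
- r.hand_in(): hands the job in; it is judged then, once.
Trained networks look in a picture, given as the dict that the camera call returned (one of the last four; its "shot" number tells which), for a name from the list of things; names that differ only in an ending like _2 or _b are one class to them, and where a whole thing is asked for, a point or a joint stands for the part that bears it (a point fixed in the world has none). Each returns a list of dicts, best first, with "conf" (0 to 1); they miss things now and then, are a little off and sometimes report something else, mostly with a low value. They report only what shows in the picture. A call takes as long as a camera call. They do not tell look-alikes from the thing itself.
- r.search_frame(picture, thing): "rect" ([left, top, width, height] in pixels, round what is visible of it).
- r.outline_of(picture, thing): "pixels" (400x640 bool, what is visible of it) and "rect" ([left, top, width, height] in pixels, round what is visible of it).
- r.landmark_of(picture, thing): "point" ([column, row] in pixels: a listed point, or the origin of a listed thing).
The state is a dict: "clock": time; "joints": joint angles; "qvel": joint speeds; "tau": joint torques, N m; "tcp_pos": TCP position; "orientation": TCP orientation; "contact_force": force on the tool from outside, world axes, zero at the start; "moment": the same for the moment, N m; "grip_width": finger opening in m; "gripper_force": force on a finger pad.
Only numpy, scipy, OpenCV 4.12 (cv2) and the standard library are available. Lean on these libraries where they do the work, as an engineer would, in place of code of your own. Each camera call takes 0.05 s, during which the arm holds its last target. There are 200 camera calls.

## Working session

There is one attempt and no reset: what is moved stays moved. The work goes in short steps, Python scripts to look and compute and a tool call to move; the robot and the scene stay as the last step left them, time stands still between calls to the robot, and variables do not carry over. Pictures are saved under pics/ and viewed, at most 10 in all, crops included, and the job is handed in when it is done.

Besides the shell and the picture viewer there is one more tool, called after "Emit:" as name(argument=value, ...), one argument or row to a line, values as JSON. apply_moves: Moves the arm, as the interface text tells. Its arguments: {"type":"object","properties":{"rows":{"type":"array","items":{"type":"array","items":{"type":"number"}}},"claw":{"type":"number"},"newtons":{"type":"number"}},"required":["rows"]}

```bash
mkdir -p pics; cat > h.py <<'E'
import numpy as np, cv2
from scipy.spatial.transform import Rotation as R
from bench import r
def save(p,n): cv2.imwrite('pics/'+n, p['pixels'][:,:,::-1])
def att(p):
    a=np.array(p['attitude'],float)
    return a if a.shape==(3,3) else (R.from_rotvec(a).as_matrix() if a.size==3 else R.from_quat(a).as_matrix())
def ray(p,uv):
    q=cv2.undistortPoints(np.array([[uv]],float),np.array(p['intrinsics'],float),np.array(p['dist'],float))[0,0]
    return np.array(p['eye'],float), att(p)@np.array([q[0],-q[1],-1.])
def atz(p,uv,z):
    e,d=ray(p,uv); return e+d*(z-e[2])/d[2]
def proj(p,X):
    c=(np.atleast_2d(X)-np.array(p['eye']))@att(p); c=c*[1,-1,-1]
    return cv2.projectPoints(c.reshape(-1,1,3),np.zeros(3),np.zeros(3),np.array(p['intrinsics'],float),np.array(p['dist'],float))[0][:,0]
E
python3 - <<'E'
from h import *
o=r.get_obs(); print({k:np.round(v,3).tolist() for k,v in o.items()})
for n in ['scene','side']:
    p=r.grab_frame(n); save(p,n+'0.png'); print(n,p['eye'],p['attitude'],p['intrinsics'],p['dist'])
    for t in ['feeder','tkey','lid','small_key']:
        print(t,[(np.round(x['conf'],2),np.round(x['rect']).tolist()) for x in r.search_frame(p,t)],[(np.round(x['conf'],2),np.round(x['point'],1).tolist()) for x in r.landmark_of(p,t)])
E
```

```text
{'clock': 0.0, 'joints': [-1.292, 0.478, 0.022, 1.556, -0.012, 1.109, -0.083], 'qvel': [0.0, 0.0, 0.001, -0.001, -0.001, -0.0, 0.0], 'tau': [-0.0, -59.644, 1.608, -28.119, 0.012, 0.009, -0.0], 'tcp_pos': [0.254, 0.625, 0.207], 'orientation': [-0.604, -3.083, 0.003], 'contact_force': [0.678, 0.243, -0.08], 'moment': [0.033, -0.025, -0.019], 'gripper_force': 0.0, 'grip_width': 0.085}
scene [1.38277251 0.21636248 0.9263418 ] [0.51916501 0.89074209 1.90678536] [[382.0890237    0.         320.11086182]
 [  0.         382.0890237  203.22879596]
 [  0.           0.           1.        ]] [-0.05370624  0.          0.          0.          0.        ]
feeder [(np.float64(0.96), [399.0, 208.0, 108.0, 90.0])] [(np.float64(0.91), [449.8, 262.5])]Traceback (most recent call last):
  File "<stdin>", line 6, in <module>
ValueError: it knows: feeder
```

View pics/scene0.png

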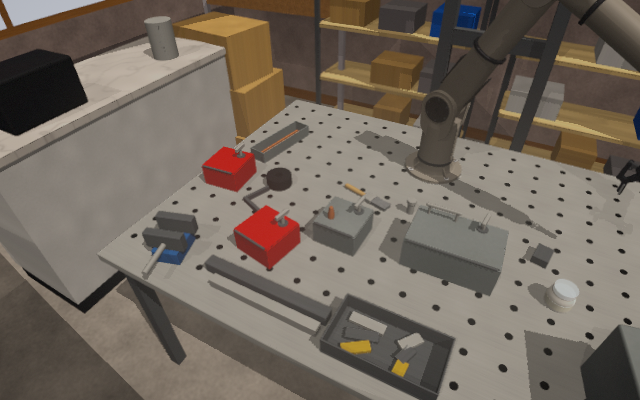

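The scene picture shows the larger grey box at about (455,250), with its key at (484,222) and its pull bar at (440,212). The small grey box is at (343,223) with an orange thing beside its key, and there are two red look-alikes.

```bash
python3 - <<'E'
from h import *
for n in ['scene','side']:
    p=r.grab_frame(n); 
    f=r.landmark_of(p,'feeder'); print(n,[(x['conf'],x['point'],atz(p,x['point'],0)) for x in f])
    for x in r.outline_of(p,'feeder')[:1]:
        l,t,w,h=[int(v) for v in x['rect']]; print(l,t,w,h)
        m=x['pixels'].astype(np.uint8)
        cs=cv2.findContours(m,cv2.RETR_EXTERNAL,cv2.CHAIN_APPROX_NONE)[0]; c=max(cs,key=cv2.contourArea)
        print(cv2.approxPolyDP(c,3,True)[:,0].tolist())
        l-=15;t-=25; c=p['pixels'][t:t+h+40,l:l+w+30]; s=min(800/c.shape[1],600/c.shape[0]); s=int(s); print('crop',l,t,s)
        cv2.imwrite(f'pics/{n}_c.png',cv2.resize(c,None,fx=s,fy=s,interpolation=cv2.INTER_CUBIC)[:,:,::-1])
    save(p,n+'1.png')
    if n=='side': print(p['eye'],p['attitude'],p['intrinsics'],p['dist'])
E
```

```text
scene [(0.85, [447.4, 264.4], array([0.50230361, 0.18925438, 0.        ]))]
400 206 108 88
[[420, 206], [403, 240], [400, 263], [489, 293], [501, 271], [507, 231], [489, 224], [489, 215], [479, 223], [464, 219], [452, 209], [432, 204]]
crop 385 181 4
side [(0.92, [239.3, 160.1], array([0.47510728, 0.17874697, 0.        ]))]
203 113 74 71
[[237, 113], [202, 127], [213, 158], [239, 184], [273, 169], [276, 157], [273, 142]]
crop 188 88 5
[ 0.02916876 -0.99233611  0.96227794] [ 0.77341382 -0.23825067 -0.58808486] [[383.26341771   0.         315.32415036]
 [  0.         383.26341771 199.1473302 ]
 [  0.           0.           1.        ]] [-0.07084623  0.          0.          0.          0.        ]
```

View pics/scene_c.png

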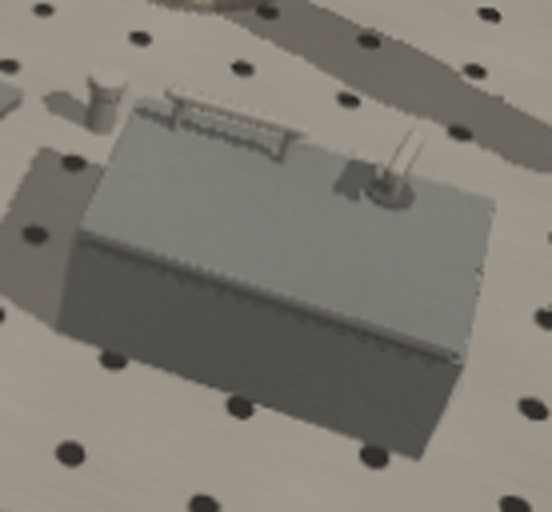

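View pics/side1.png

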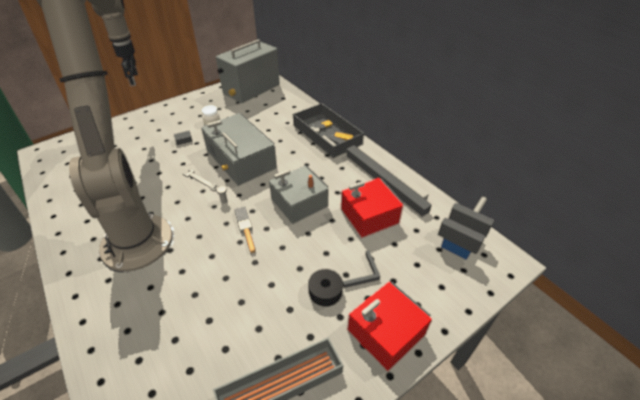

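The crop shows the panel corners at about (405,240), (500.5,271), (508,232) and (420,205.5). The bottom rear corners are at (399.5,263.5) and (489.5,296), and the key is nearly along box x. The side view shows the feeder at (239,148), and a taller upright grey case behind it at (248,70) that isn't part of the job.

```bash
python3 - <<'E'
from h import *
from scipy.optimize import least_squares
p=r.grab_frame('scene')
B=np.array([[87,-140,117],[87,140,117],[-86,140,117],[-86,-140,117],[87,-140,0],[87,140,0],[-54,-110,155],[-54,-10,155]])/1000
U=np.array([[405,239.7],[500.5,271],[508.2,232.2],[420,205.5],[399.5,263.5],[489.5,296],[428.5,204],[460,214.5]])
def W(v): c,s=np.cos(v[2]),np.sin(v[2]); return B@np.array([[c,-s,0],[s,c,0],[0,0,1]]).T+[v[0],v[1],0]
s=least_squares(lambda v:(proj(p,W(v))-U).ravel(),[.49,.18,0],loss='soft_l1')
print(s.x,np.degrees(s.x[2]));print(np.round(proj(p,W(s.x))-U,1))
x,y,a=s.x;c,sn=np.cos(a),np.sin(a)
for n,b in dict(key=(-54,65),bar=(-54,-60)).items(): print(n,x+(c*b[0]-sn*b[1])/1e3,y+(sn*b[0]+c*b[1])/1e3)
q=r.grab_frame('side')
im=q['pixels'].copy(); L,T,S=185,90,6
im=cv2.resize(im[T:T+100,L:L+110],None,fx=S,fy=S,interpolation=cv2.INTER_CUBIC)
for u in proj(q,np.vstack([W(s.x)]+[ (W(s.x)[6]*0+[x+(c*b[0]-sn*b[1])/1e3,y+(sn*b[0]+c*b[1])/1e3,.163]) for b in [(-82,65),(-26,65)]])):
    cv2.circle(im,tuple(int(v) for v in ((u-[L,T])+.5)*S),4,(255,0,0),1)
cv2.imwrite('pics/sidec.png',im[:,:,::-1])
E
```

```text
[0.48524943 0.19018088 0.01596194] 0.9145519040604788
[[-1.8 -1.1]
 [ 1.3  0.3]
 [ 1.2 -0.8]
 [-0.3 -1. ]
 [-1.1  1.1]
 [ 0.2  1.2]
 [-0.4  0. ]
 [ 0.5 -0.9]]
key 0.4302188312100392 0.2543106922125138
bar 0.43221398922354726 0.129326615848758
```

View pics/sidec.png

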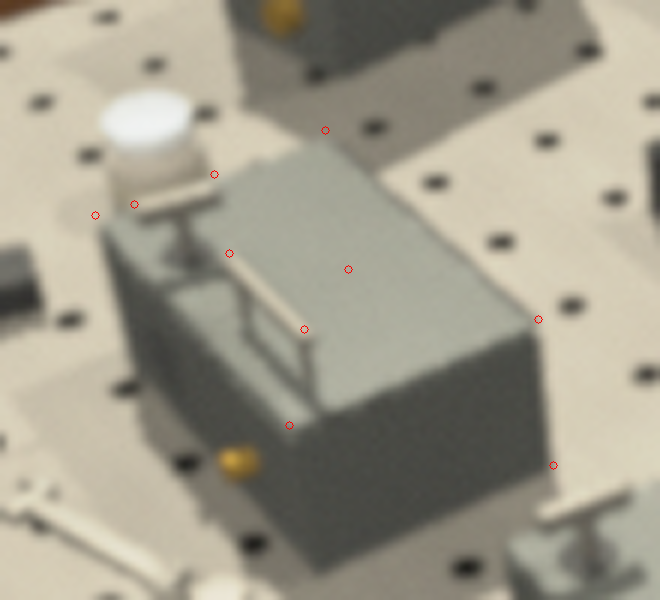

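The side view agrees within 2 px. I'll fit both views jointly.

```bash
python3 - <<'E'
from h import *
from scipy.optimize import least_squares
p=r.grab_frame('scene');q=r.grab_frame('side')
B=np.array([[87,-140,117],[87,140,117],[-86,140,117],[-86,-140,117],[87,-140,0],[87,140,0],[-54,-110,155],[-54,-10,155]])/1000
U=np.array([[405,239.7],[500.5,271],[508.2,232.2],[420,205.5],[399.5,263.5],[489.5,296],[428.5,204],[460,214.5]])-[.4,.4]
i=[0,1,2,3,4,6,7]
V=np.array([[540,325],[325,142],[99,222],[298,430],[550,475],[305,328],[229,255]])/6-.5+[185,90]
i=[0,1,2,3,4,6,7]
def W(v): c,s=np.cos(v[2]),np.sin(v[2]); return B@np.array([[c,-s,0],[s,c,0],[0,0,1]]).T+[v[0],v[1],0]
f=lambda v:np.vstack([proj(p,W(v))-U,proj(q,W(v)[i])-V])
s=least_squares(lambda v:f(v).ravel(),[.49,.18,0],loss='soft_l1')
print(s.x,np.degrees(s.x[2]));print(np.round(f(s.x),1).tolist())
x,y,a=s.x;c,sn=np.cos(a),np.sin(a)
for n,b in dict(key=(-54,65),bar=(-54,-60)).items(): print(n,x+(c*b[0]-sn*b[1])/1e3,y+(sn*b[0]+c*b[1])/1e3)
# key ends in both views (z~.163 top)
k=np.array([[393,180],[417,134]])/4-.4+[385,181]; k2=np.array([[135,207],[218,190]])/6-.5+[185,90]
for P,kk in ((p,k),(q,k2)):
    e=[atz(P,u,.158) for u in kk]; d=e[1]-e[0]; print(np.round(e,3),np.degrees(np.arctan2(d[1],d[0])))
o=r.get_obs(); print(R.from_rotvec(o['orientation']).as_matrix().round(3),o['tcp_pos'],o['clock'])
E
```

```text
[0.48415878 0.18800385 0.01708381] 0.9788301038796118
[[-1.9, -1.2], [0.9, 0.1], [0.9, -0.9], [-0.5, -0.9], [-1.3, 1.1], [-0.1, 1.0], [-0.6, 0.0], [0.2, -1.0], [-0.2, -0.5], [0.1, -1.6], [-0.6, -0.7], [-1.3, -0.4], [0.6, -1.2], [-0.0, 0.6], [0.1, 0.0]]
key 0.4290562643527561 0.25207188241857287
bar 0.43119163649513803 0.12709012300619488
[[0.458 0.25  0.158]
 [0.398 0.257 0.158]] 173.33756422382515
[[0.403 0.259 0.158]
 [0.455 0.245 0.158]] -15.370675183386988
[[-0.926  0.377 -0.   ]
 [ 0.377  0.926  0.   ]
 [ 0.     0.    -1.   ]] [0.25462105 0.62516018 0.20772078] 0.7
```

```bash
cat >> h.py <<'E'
def rows(targets):
    """targets: list of (x,y,z,yaw_of_tool_y_deg[,pitch])"""
    o=r.get_obs(); R0=R.from_rotvec(o['orientation']).as_matrix(); p0=np.array(o['tcp_pos'])
    for t in targets:
        a=np.radians(t[3]); y=np.array([np.cos(a),np.sin(a),0]); z=np.array([0,0,-1.]); Rt=np.c_[np.cross(y,z),y,z]
        if len(t)>4: Rt=Rt@R.from_rotvec([np.radians(t[4]),0,0]).as_matrix()
        d=R0.T@(np.array(t[:3])-p0); w=R.from_matrix(R0.T@Rt).as_rotvec()
        print(np.round(np.r_[d/.25,w/(np.pi/2)],4).tolist())
def st():
    o=r.get_obs(); M=R.from_rotvec(o['orientation']).as_matrix()
    print(o['clock'],np.round(o['tcp_pos'],4),'yaw',np.degrees(np.arctan2(M[1,1],M[0,1])).round(2),'z',M[:,2].round(3),'F',np.round(o['contact_force'],1),'w',round(o['grip_width'],4),'gf',o['gripper_force'],'j',np.round(o['joints'],2))
E
python3 - <<'E'
from h import *
q=r.grab_frame('side');p=r.grab_frame('scene')
print(atz(q,(238,103),0),atz(q,(217,60),.2),atz(p,(588,380),0),atz(p,(610,332),.2))
st()
rows([(.41,.27,.30,80),(.395,.25,.30,80)])
E
```

```text
[0.67669374 0.58616019 0.        ] [0.64223071 0.67140964 0.2       ] [0.71460809 0.59852141 0.        ] [0.72098619 0.55854924 0.2       ]
0.8 [0.2546 0.6252 0.2077] yaw 67.84 z [-0.  0. -1.] F [ 0.7 -0.   0.2] w 0.0853 gf 0.0 j [-1.29  0.48  0.02  1.56 -0.01  1.11 -0.08]
[-1.1116, -1.0812, -0.3692, 0.0, -0.0, -0.1351]
[-1.0862, -1.1779, -0.3692, 0.0, -0.0, -0.1351]
```

Emit:
apply_moves(
  rows=[
    [-0.1,-0.1,-0.2,0,0,-0.07],
    [-0.25,-0.25,-0.37,0,0,-0.135],
    [-0.4,-0.4,-0.37,0,0,-0.135],
    [-0.55,-0.55,-0.37,0,0,-0.135],
    [-0.55,-0.55,-0.37,0,0,-0.135],
  ],
  claw=1,
)

```text
clock: 1.42
tcp_pos: [0.3332, 0.4417, 0.301]
orientation: [0.286, 3.127, -0.0]
contact_force: [-0.8, 0.2, -0.3]
grip_width: 0.0852
gripper_force: 0.0
```

```bash
python3 - <<'E'
from h import *
st(); rows([(.429,.251,.30,80)])
E
```

```text
1.425 [0.3332 0.4417 0.301 ] yaw 79.56 z [ 0.002 -0.    -1.   ] F [-0.8  0.2 -0.3] w 0.0852 gf 0.0 j [-1.07  0.2   0.04  1.73 -0.01  1.21  0.36]
[-0.515, -0.6807, 0.005, -0.0, 0.0011, -0.0049]
```

Emit:
apply_moves(
  rows=[
    [-0.15,-0.2,0,0,0,0],
    [-0.3,-0.4,0,0,0,0],
    [-0.45,-0.6,0,0,0,0],
    [-0.515,-0.68,0.005,0,0,-0.005],
    [-0.515,-0.68,0.005,0,0,-0.005],
  ],
)

```text
clock: 2.05
tcp_pos: [0.4282, 0.2549, 0.2991]
orientation: [0.267, 3.13, 0.0]
contact_force: [-0.3, 0.8, -0.3]
grip_width: 0.0854
gripper_force: 0.0
```

```bash
python3 - <<'E'
from h import *
st(); p=r.grab_frame('wrist'); save(p,'w1.png'); print(p['eye'],att(p).round(3).tolist()); print(proj(p,[[.429,.251,.163],[.431,.127,.155]]))
E
```

```text
2.05 [0.4282 0.2549 0.2991] yaw 80.23 z [ 0.  0. -1.] F [-0.3  0.8 -0.3] w 0.0854 gf 0.0 j [-0.82  0.1   0.17  1.86 -0.02  1.19  0.76]
[0.35973044 0.26625715 0.46517379] [[0.17, -0.948, -0.27], [0.985, 0.164, 0.046], [0.0, -0.274, 0.962]]
[[311.31719539 191.63955541]
 [201.13221492 210.33926932]]
```

View pics/w1.png

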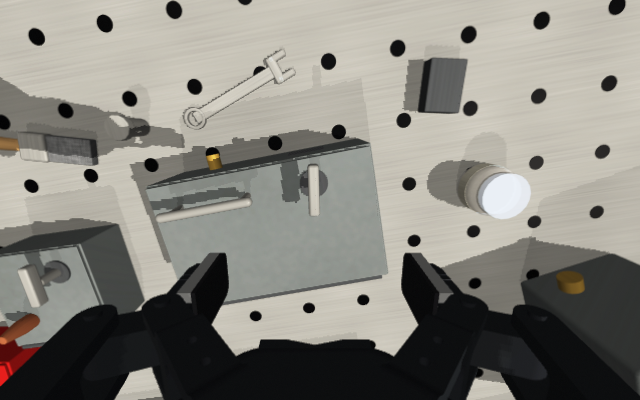

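The wrist view shows the key's crossbar from (314,164) to (314,216), nearly aligned with the jaws. The pull bar runs from about (158,217) to (250,202).

```bash
python3 - <<'E'
from h import *
p=r.grab_frame('wrist')
e=[atz(p,u,.163) for u in [(314.5,164),(314,216)]]; d=e[0]-e[1]; print(np.round(e,4),np.mean(e,0),np.linalg.norm(d),np.degrees(np.arctan2(d[1],d[0])))
b=[atz(p,u,.155) for u in [(158,216),(250,202)]]; d=b[1]-b[0]; print(np.round(b,4),np.mean(b,0),np.linalg.norm(d),np.degrees(np.arctan2(d[1],d[0])))
k=np.mean(e,0); rows([(k[0],k[1],.2,80),(k[0],k[1],.138,80)])
E
```

```text
[[0.3998 0.2611 0.163 ]
 [0.4552 0.2512 0.163 ]] [0.42745279 0.25615709 0.163     ] 0.05628267213501121 169.82049344187482
[[0.4287 0.0802 0.155 ]
 [0.4301 0.1843 0.155 ]] [0.42937541 0.13223156 0.155     ] 0.1041182528054932 89.25150853345859
[-0.0041, -0.0062, 0.3959, 0.0004, -0.0002, 0.0058]
[-0.0041, -0.0064, 0.6439, 0.0004, -0.0002, 0.0058]
```

Emit:
apply_moves(
  rows=[
    [0,-0.005,0.2,0,0,0],
    [-0.004,-0.006,0.4,0,0,0],
    [-0.004,-0.006,0.55,0,0,0],
    [-0.004,-0.006,0.645,0,0,0],
    [-0.004,-0.006,0.645,0,0,0],
  ],
)

```text
clock: 2.78
tcp_pos: [0.426, 0.2557, 0.1361]
orientation: [-0.257, -3.128, 0.004]
contact_force: [0.7, 0.2, 0.3]
grip_width: 0.0852
gripper_force: 0.0
```

Emit:
apply_moves(
  rows=[
    [0,0,0,0,0,0],
    [0,0,0,0,0,0],
    [0,0,0,0,0,0],
    [0,0,0,0,0,0],
    [0,0,0,0,0,0],
  ],
  claw=0,
  newtons=40,
)

```text
clock: 3.4
tcp_pos: [0.4281, 0.2535, 0.1382]
orientation: [-0.263, -3.13, 0.002]
contact_force: [-2.2, -3.4, 6.4]
grip_width: 0.0092
gripper_force: 39.1
```

```bash
python3 - <<'E'
from h import *
st()
E
```

```text
3.4 [0.4281 0.2535 0.1382] yaw 80.39 z [-0.    -0.001 -1.   ] F [-2.2 -3.4  6.4] w 0.0092 gf 39.112580828368664 j [-0.8   0.27  0.16  2.05 -0.06  0.82  0.8 ]
```

Emit:
apply_moves(
  rows=[
    [0,0,0,0,0,0.08],
    [0,0,0,0,0,0.18],
    [0,0,0,0,0,0.28],
    [0,0,0,0,0,0.38],
    [0,0,0,0,0,0.48],
  ],
)

```text
clock: 4.03
tcp_pos: [0.4285, 0.2542, 0.1383]
orientation: [1.404, 2.81, 0.001]
contact_force: [-0.5, -2.0, 3.6]
grip_width: 0.0091
gripper_force: 39.1
```

Emit:
apply_moves(
  rows=[
    [0,0,0,0,0,0.1],
    [0,0,0,0,0,0.2],
    [0,0,0,0,0,0.3],
    [0,0,0,0,0,0.38],
    [0,0,0,0,0,0.42],
  ],
)

```text
clock: 4.65
tcp_pos: [0.4292, 0.2544, 0.1383]
orientation: [2.235, 2.206, 0.003]
contact_force: [1.9, -1.0, 2.1]
grip_width: 0.009
gripper_force: 39.3
```

```bash
python3 - <<'E'
from h import *
st(); print(r.get_obs()['moment'])
E
```

```text
4.65 [0.4292 0.2544 0.1383] yaw -0.74 z [ 0.002  0.001 -1.   ] F [ 1.9 -1.   2.1] w 0.009 gf 39.299637756776065 j [-1.03  0.29  0.44  2.06 -0.17  0.82 -0.51]
[-0.30270445 -0.41651685  0.10793706]
```

Emit:
apply_moves(
  rows=[
    [0,0,0,0,0,0.02],
    [0,0,0,0,0,0.04],
    [0,0,0,0,0,0.04],
  ],
)

```text
clock: 5.03
tcp_pos: [0.4291, 0.2545, 0.1383]
orientation: [2.3, 2.139, 0.003]
contact_force: [3.9, -2.4, 5.5]
grip_width: 0.009
gripper_force: 40.4
```

```bash
python3 - <<'E'
from h import *
st(); print(r.get_obs()['moment'])
E
```

```text
5.025 [0.4291 0.2545 0.1383] yaw -4.16 z [ 0.002  0.001 -1.   ] F [ 3.9 -2.4  5.5] w 0.009 gf 40.38759865332395 j [-1.04  0.29  0.45  2.06 -0.17  0.82 -0.56]
[-0.58217452 -0.93056272  0.35699255]
```

Emit:
apply_moves(
  rows=[
    [0,0,0,0,0,-0.03],
    [0,0,0,0,0,-0.03],
    [0,0,0,0,0,-0.03],
    [0,0,-0.15,0,0,-0.04],
    [0,0,-0.35,0,0,-0.05],
  ],
  claw=1,
)

```text
clock: 5.65
tcp_pos: [0.4268, 0.2539, 0.225]
orientation: [-2.215, -2.228, 0.006]
contact_force: [0.5, 0.5, 0.2]
grip_width: 0.0852
gripper_force: 0.0
```

```bash
python3 - <<'E'
from h import *
st(); rows([(.435,.165,.3,0.7)])
E
```

```text
5.65 [0.4268 0.2539 0.225 ] yaw 0.34 z [-0.003 -0.003 -1.   ] F [0.5 0.5 0.2] w 0.0852 gf 0.0 j [-1.07  0.17  0.47  1.97 -0.09  1.02 -0.56]
[-0.3566, 0.0299, -0.2991, -0.0018, 0.0016, -0.004]
```

Emit:
apply_moves(
  rows=[
    [0,0,-0.2,0,0,0],
    [-0.15,0.01,-0.3,0,0,0],
    [-0.3,0.03,-0.3,0,0,0],
    [-0.36,0.03,-0.3,0,0,0],
    [-0.36,0.03,-0.3,0,0,0],
  ],
)

```text
clock: 6.28
tcp_pos: [0.4357, 0.1642, 0.2999]
orientation: [-2.216, -2.226, 0.001]
contact_force: [-0.7, -0.3, 1.0]
grip_width: 0.0854
gripper_force: 0.0
```

```bash
python3 - <<'E'
from h import *
st(); p=r.grab_frame('wrist'); save(p,'w2.png'); print(proj(p,[[.4275,.256,.163],[.429,.132,.155]]))
E
```

```text
6.275 [0.4357 0.1642 0.2999] yaw 0.25 z [-0.001  0.    -1.   ] F [-0.7 -0.3  1. ] w 0.0854 gf 0.0 j [-1.01  0.02  0.54  1.94 -0.01  1.18 -0.47]
[[306.54883433  97.78846258]
 [308.49327193 216.5878328 ]]
```

View pics/w2.png

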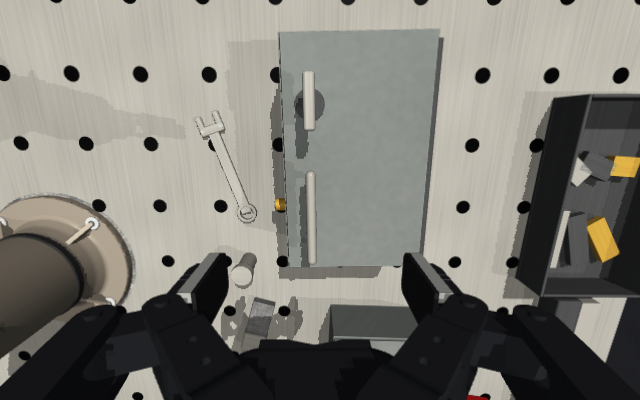

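The key's crossbar, (308,71) to (309,130), now lies parallel to the pull bar, (310,172) to (312,264), so it is fully turned.

```bash
python3 - <<'E'
from h import *
p=r.grab_frame('wrist')
for z,uv in ((.163,[(308.5,71),(308.7,129)]),(.155,[(310.7,172),(312,263)])):
    e=[atz(p,u,z) for u in uv]; d=e[0]-e[1]; print(np.round(e,4),np.mean(e,0),np.linalg.norm(d),np.degrees(np.arctan2(d[1],d[0])))
b=np.mean(e,0); st(); rows([(b[0],b[1],.2,.7),(b[0],b[1],.135,.7)])
E
```

```text
[[0.4292 0.281  0.163 ]
 [0.4294 0.2278 0.163 ]] [0.42926779 0.25440573 0.163     ] 0.05323288281164373 90.21243338562896
[[0.4314 0.1832 0.155 ]
 [0.4331 0.0762 0.155 ]] [0.43222728 0.12970568 0.155     ] 0.10701030948152239 90.93373070436269
6.375 [0.4356 0.1659 0.2998] yaw 0.42 z [-0.001 -0.    -1.   ] F [ 0.8 -0.2  0.2] w 0.0854 gf 0.0 j [-1.01  0.02  0.53  1.94 -0.01  1.18 -0.47]
[-0.1446, -0.0142, 0.3993, -0.0005, 0.0, -0.0031]
[-0.1446, -0.014, 0.6593, -0.0005, 0.0, -0.0031]
```

Emit:
apply_moves(
  rows=[
    [-0.14,-0.014,0,0,0,0],
    [-0.145,-0.014,0.2,0,0,0],
    [-0.145,-0.014,0.4,0,0,0],
    [-0.145,-0.014,0.6,0,0,0],
    [-0.145,-0.014,0.664,0,0,0],
  ],
)

```text
clock: 7.0
tcp_pos: [0.4306, 0.1288, 0.131]
orientation: [-2.212, -2.23, 0.009]
contact_force: [-0.3, 0.1, 0.6]
grip_width: 0.0853
gripper_force: 0.0
```

Emit:
apply_moves(
  rows=[
    [0,0,0,0,0,0],
    [0,0,0,0,0,0],
    [0,0,0,0,0,0],
    [0,0,0,0,0,0],
    [0,0,0,0,0,0],
  ],
  claw=0,
  newtons=40,
)

```text
clock: 7.62
tcp_pos: [0.433, 0.1284, 0.1346]
orientation: [-2.215, -2.228, -0.001]
contact_force: [-1.0, 0.1, -0.3]
grip_width: -0.0002
gripper_force: 0.0
```

```bash
python3 - <<'E'
from h import *
st(); o=r.get_obs(); p0=np.array(o['tcp_pos'])
# bar arc about the hinge, seen from the closed pose (relative -139, 40)
r0=np.array([-.139,.040]); yaw=np.radians(.7)
T=[]
for th in range(6,97,6):
    t=np.radians(th); d=np.array([np.cos(t)*r0[0]+np.sin(t)*r0[1],-np.sin(t)*r0[0]+np.cos(t)*r0[1]])-r0
    T.append((p0[0]+d[0]*np.cos(yaw),p0[1]+d[0]*np.sin(yaw),p0[2]+d[1],.7))
rows(T)
E
```

```text
7.625 [0.433  0.1284 0.1346] yaw 0.34 z [ 0.001  0.001 -1.   ] F [-1.   0.1 -0.3] w -0.0002 gf 0.0 j [-0.92  0.22  0.57  2.17 -0.17  0.79 -0.24]
[0.0002, 0.0198, -0.0572, 0.0004, -0.0004, -0.004]
[0.0004, 0.0455, -0.1121, 0.0004, -0.0004, -0.004]
[0.0006, 0.0768, -0.1639, 0.0004, -0.0004, -0.004]
[0.0009, 0.1133, -0.2122, 0.0004, -0.0004, -0.004]
[0.0011, 0.1546, -0.2565, 0.0004, -0.0004, -0.004]
[0.0015, 0.2004, -0.2961, 0.0004, -0.0004, -0.004]
[0.0018, 0.2501, -0.3308, 0.0004, -0.0004, -0.004]
[0.0022, 0.3031, -0.3601, 0.0004, -0.0004, -0.004]
[0.0025, 0.3589, -0.3836, 0.0004, -0.0004, -0.004]
[0.0029, 0.4168, -0.4012, 0.0004, -0.0004, -0.004]
[0.0033, 0.4763, -0.4127, 0.0004, -0.0004, -0.004]
[0.0037, 0.5366, -0.4179, 0.0004, -0.0004, -0.004]
[0.0041, 0.5972, -0.4167, 0.0004, -0.0004, -0.004]
[0.0044, 0.6573, -0.4093, 0.0004, -0.0004, -0.004]
[0.0048, 0.7162, -0.3955, 0.0004, -0.0004, -0.004]
[0.0051, 0.7735, -0.3757, 0.0004, -0.0004, -0.004]
```

```bash
python3 - <<'E'
from h import *
p=r.grab_frame('wrist'); q=r.grab_frame('side'); s=r.grab_frame('scene')
a=cv2.resize(p['pixels'][100:400,180:480],(400,400)); b=cv2.resize(q['pixels'][80:180,170:300],(520,400),interpolation=2)[:, :400]
c=cv2.resize(s['pixels'][130:300,380:550],(400,400),interpolation=2)
cv2.imwrite('pics/m3.png',np.hstack([a,c])[:,:,::-1]); print(p['eye'])
E
```

```text
[0.43246789 0.19726353 0.30072003]
```

View pics/m3.png

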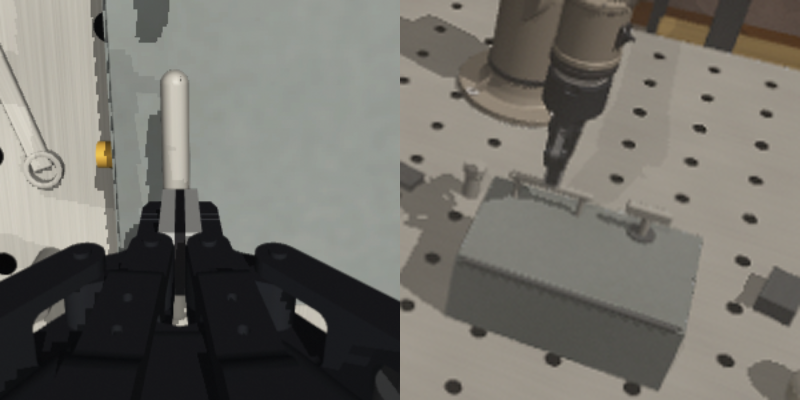

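The pads look shut at the bar, with the opening reading 0. I'll probe by lifting slightly along the arc.

Emit:
apply_moves(
  rows=[
    [0,0.01,-0.028,0,0,0],
    [0,0.02,-0.057,0,0,0],
    [0,0.02,-0.057,0,0,0],
  ],
)

```text
clock: 8.15
tcp_pos: [0.4387, 0.1286, 0.1493]
orientation: [2.215, 2.227, 0.003]
contact_force: [0.2, -0.1, -1.0]
grip_width: -0.0002
gripper_force: 0.0
```

```bash
python3 - <<'E'
from h import *
st(); p=r.grab_frame('wrist'); a=cv2.resize(p['pixels'][100:400,180:480],(400,400)); s=r.grab_frame('scene')
c=cv2.resize(s['pixels'][180:260,410:490],(400,400),interpolation=2)
cv2.imwrite('pics/m4.png',np.hstack([a,c])[:,:,::-1])
E
```

```text
8.15 [0.4387 0.1286 0.1493] yaw 0.33 z [ 0.002  0.001 -1.   ] F [ 0.2 -0.1 -1. ] w -0.0002 gf 0.0 j [-0.92  0.21  0.57  2.15 -0.15  0.82 -0.25]
```

View pics/m4.png

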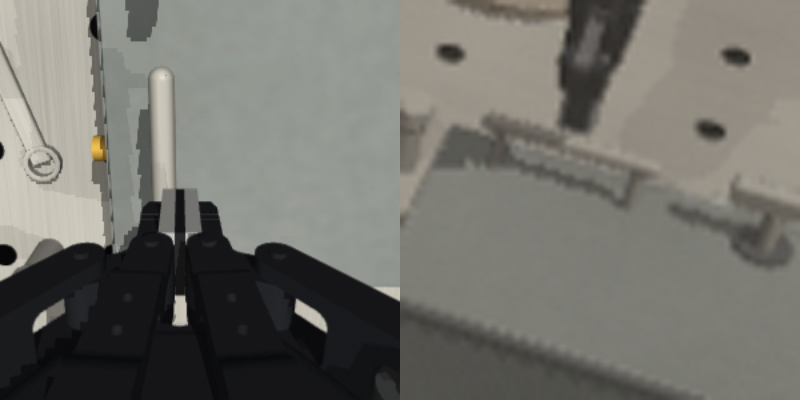

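The fingers shut without holding the bar and the panel did not lift. I'll triangulate the bar's true height and check where the fingertip projects.

```bash
python3 - <<'E'
from h import *
p=r.grab_frame('wrist'); o=r.get_obs(); M=R.from_rotvec(o['orientation']).as_matrix(); t=np.array(o['tcp_pos'])
Rc=M.T@att(p); tc=M.T@(np.array(p['eye'])-t); print('cam in tool',tc,Rc.round(3).tolist())
def cam(pos,rv):
    q=dict(p); m=R.from_rotvec(rv).as_matrix(); q['eye']=np.array(pos)+m@tc; q['attitude']=m@Rc; return q
C=[cam([.4282,.2549,.2991],[.267,3.13,0]),cam([.4357,.1642,.2999],[-2.216,-2.226,.001]),cam([.433,.1284,.1346],[-2.215,-2.228,-.001]),p]
U=[(250,202),(310.7,172),(310.5,153),(301.5,151)]
def tri(L):
    A=[];b=[]
    for c,u in L:
        e,d=ray(c,u); d/=np.linalg.norm(d); P=np.eye(3)-np.outer(d,d); A.append(P);b.append(P@e)
    X=np.linalg.lstsq(np.vstack(A),np.hstack(b),rcond=None)[0]; return X,[np.round(proj(c,X)[0]-u,1).tolist() for c,u in L]
print('end+',tri(list(zip(C,U)))); print('w2+m4',tri([(C[1],U[1]),(p,U[3])]))
print('end-',tri([(C[0],(158,216)),(C[1],(312,263))]))
for z in (t[2]-.0,t[2]+.019): print('tip proj',proj(p,[t[0],t[1],z]),'crop',(proj(p,[t[0],t[1],z])[0]-[180,100])/.75)
E
```

```text
cam in tool [ 6.89632499e-02  1.22473512e-04 -1.66302576e-01] [[-0.001, 0.962, 0.273], [1.0, 0.001, -0.001], [-0.001, 0.273, -0.962]]
end+ (array([0.43110555, 0.18254721, 0.15497239]), [[-0.3, 0.0], [-0.6, -0.4], [0.4, 0.6], [1.0, -0.3]])
w2+m4 (array([0.43143476, 0.18347092, 0.16458946]), [[-0.4, 0.2], [0.9, -0.4]])
end- (array([0.43348178, 0.06634395, 0.13613131]), [[-0.9, -0.0], [0.3, -0.7]])
tip proj [[314.16647211 239.84112698]] crop [178.88862948 186.45483598]
tip proj [[314.14744284 253.2200063 ]] crop [178.86325712 204.29334173]
```

The geometry agrees: the bar's top is at about 0.155 and the tip projects where expected. The tips must have slipped off the round bar, so I'll re-grip deeper.

Emit:
apply_moves(
  rows=[
    [0,0,-0.2,0,0,0],
    [0,-0.026,-0.2,0,0,0],
    [0,-0.026,-0.2,0,0,0],
    [0,-0.026,-0.2,0,0,0],
  ],
  claw=0.5,
)

```text
clock: 8.8
tcp_pos: [0.4306, 0.1281, 0.1976]
orientation: [-2.214, -2.228, 0.002]
contact_force: [0.5, -0.7, -0.3]
grip_width: 0.0426
gripper_force: 0.0
```

Emit:
apply_moves(
  rows=[
    [0,0,0.15,0,0,0],
    [0,0,0.25,0,0,0],
    [0,0,0.29,0,0,0],
    [0,0,0.29,0,0,0],
    [0,0,0.29,0,0,0],
  ],
)

```text
clock: 9.43
tcp_pos: [0.4319, 0.1284, 0.1266]
orientation: [2.215, 2.228, 0.002]
contact_force: [-0.5, 0.0, 0.4]
grip_width: 0.0427
gripper_force: 0.0
```

Emit:
apply_moves(
  rows=[
    [0,0,0,0,0,0],
    [0,0,0,0,0,0],
  ],
  claw=0,
  newtons=20,
)

```text
clock: 9.68
tcp_pos: [0.4317, 0.1285, 0.1265]
orientation: [2.215, 2.228, 0.002]
contact_force: [-1.9, -0.3, 5.3]
grip_width: 0.0096
gripper_force: 21.3
```

Emit:
apply_moves(
  rows=[
    [0,0,0,0,0,0],
    [0,0,0,0,0,0],
  ],
)

```text
clock: 9.93
tcp_pos: [0.4317, 0.1285, 0.1265]
orientation: [-2.215, -2.228, -0.002]
contact_force: [-1.1, 0.4, 6.8]
grip_width: 0.01
gripper_force: 21.4
```

Emit:
apply_moves(
  rows=[
    [0,0,0,0,0,0],
    [0,0,0.01,0,0,0],
    [0,0,0.02,0,0,0],
    [0,0,0.02,0,0,0],
  ],
  claw=0.4,
)

```text
clock: 10.42
tcp_pos: [0.431, 0.1281, 0.1206]
orientation: [-2.215, -2.228, 0.001]
contact_force: [0.4, 0.1, -0.1]
grip_width: 0.0337
gripper_force: 0.0
```

Emit:
apply_moves(
  rows=[
    [0,0,0,0,0,0],
    [0,0,0,0,0,0],
    [0,0,0,0,0,0],
    [0,0,0,0,0,0],
  ],
  claw=0,
  newtons=45,
)

```text
clock: 10.92
tcp_pos: [0.4317, 0.1283, 0.1211]
orientation: [2.215, 2.228, 0.001]
contact_force: [1.3, -0.3, -0.0]
grip_width: 0.0086
gripper_force: 43.9
```

Emit:
apply_moves(
  rows=[
    [0,0.009,-0.029,0,0,0],
    [0,0.02,-0.057,0,0,0],
    [0,0.032,-0.085,0,0,0],
    [0,0.0455,-0.112,0,0,0],
    [0.0005,0.0455,-0.112,0,0,0],
  ],
)

```text
clock: 11.55
tcp_pos: [0.4428, 0.1284, 0.1496]
orientation: [-2.215, -2.228, -0.0]
contact_force: [0.5, -0.7, 0.9]
grip_width: 0.0089
gripper_force: 44.9
```

```bash
python3 - <<'E'
from h import *
st()
E
```

```text
11.55 [0.4428 0.1284 0.1496] yaw 0.33 z [-0.  0. -1.] F [ 0.5 -0.7  0.9] w 0.0089 gf 44.94219481945038 j [-0.93  0.22  0.59  2.14 -0.16  0.83 -0.24]
```

Emit:
apply_moves(
  rows=[
    [0,0.031,-0.052,0,0,0],
    [0,0.068,-0.1,0,0,0],
    [0,0.109,-0.144,0,0,0],
    [0.001,0.155,-0.184,0,0,0],
    [0.001,0.205,-0.219,0,0,0],
  ],
)

```text
clock: 12.18
tcp_pos: [0.4895, 0.1293, 0.2042]
orientation: [-2.208, -2.223, 0.012]
contact_force: [-15.4, 1.8, 8.6]
grip_width: 0.0086
gripper_force: 44.5
```

```bash
python3 - <<'E'
from h import *
st()
E
```

```text
12.175 [0.4895 0.1293 0.2042] yaw 0.38 z [-0.011  0.    -1.   ] F [-15.4   1.8   8.6] w 0.0086 gf 44.48209583759308 j [-0.89  0.23  0.61  1.98 -0.16  0.99 -0.2 ]
```

Emit:
apply_moves(
  rows=[
    [0,0.0,-0.012,0,0,0],
    [0,0.053,-0.043,0,0,0],
    [0,0.109,-0.067,0,0,0],
  ],
)

```text
clock: 12.55
tcp_pos: [0.5194, 0.1299, 0.2209]
orientation: [-2.211, -2.226, 0.005]
contact_force: [-7.8, 3.2, -0.4]
grip_width: 0.0083
gripper_force: 45.3
```

```bash
python3 - <<'E'
from h import *
st(); print(r.get_obs()['moment'])
E
```

```text
12.55 [0.5194 0.1299 0.2209] yaw 0.39 z [-0.005  0.001 -1.   ] F [-7.8  3.2 -0.4] w 0.0083 gf 45.26695132255554 j [-0.87  0.26  0.61  1.9  -0.18  1.03 -0.17]
[0.69335234 1.67597879 0.09586467]
```

Emit:
apply_moves(
  rows=[
    [0,0.058,-0.018,0,0,0],
    [0.001,0.117,-0.029,0,0,0],
    [0.001,0.178,-0.034,0,0,0],
    [0.001,0.238,-0.033,0,0,0],
    [0.001,0.238,-0.033,0,0,0],
  ],
)

```text
clock: 13.18
tcp_pos: [0.5839, 0.1311, 0.2318]
orientation: [2.213, 2.227, 0.009]
contact_force: [1.5, 2.9, 5.4]
grip_width: 0.0084
gripper_force: 44.0
```

```bash
python3 - <<'E'
from h import *
st(); print(r.get_obs()['moment'])
E
```

```text
13.175 [0.5839 0.1311 0.2318] yaw 0.37 z [ 0.005  0.003 -1.   ] F [1.5 2.9 5.4] w 0.0084 gf 43.99074733257294 j [-0.79  0.37  0.61  1.75 -0.23  1.09 -0.1 ]
[0.8361605  0.07877434 0.06286656]
```

Emit:
apply_moves(
  rows=[
    [0,0.06,0.004,0,0,0],
    [0,0.119,0.018,0,0,0],
    [0.001,0.136,0.023,0,0,0],
    [0.001,0.136,0.023,0,0,0],
  ],
)

```text
clock: 13.68
tcp_pos: [0.6178, 0.1317, 0.226]
orientation: [2.212, 2.228, 0.009]
contact_force: [1.2, 3.6, 3.9]
grip_width: 0.0076
gripper_force: 44.3
```

```bash
python3 - <<'E'
from h import *
st(); s=r.grab_frame('scene'); q=r.grab_frame('side')
a=cv2.resize(s['pixels'][110:310,380:580],(400,400),interpolation=2);b=cv2.resize(q['pixels'][70:200,180:310],(400,400),interpolation=2)
cv2.imwrite('pics/m5.png',np.hstack([a,b])[:,:,::-1])
E
```

```text
13.675 [0.6178 0.1317 0.226 ] yaw 0.39 z [ 0.006  0.003 -1.   ] F [1.2 3.6 3.9] w 0.0076 gf 44.25415813922882 j [-0.75  0.43  0.6   1.68 -0.27  1.1  -0.06]
```

View pics/m5.png

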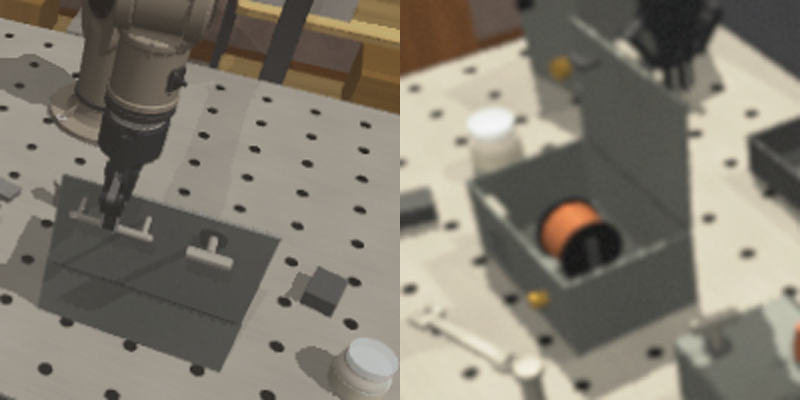

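The lid stands upright with the key still turned across; the encoder arc suggests about 92.5°. I'll ease it back slightly, release with a small opening and leave straight up.

Emit:
apply_moves(
  rows=[
    [0,-0.01,0,0,0,0],
    [0,-0.02,0,0,0,0],
    [0,-0.02,0,0,0,0],
  ],
)

```text
clock: 14.15
tcp_pos: [0.6144, 0.1317, 0.2271]
orientation: [2.21, 2.225, 0.015]
contact_force: [4.9, 3.3, 6.5]
grip_width: 0.0077
gripper_force: 44.8
```

Emit:
apply_moves(
  rows=[
    [0,0,0,0,0,0],
    [0,0,0,0,0,0],
    [0,0,0,0,0,0],
  ],
  claw=0.28,
)

```text
clock: 14.52
tcp_pos: [0.6095, 0.1296, 0.2228]
orientation: [-2.215, -2.227, 0.001]
contact_force: [-1.0, -0.4, 0.4]
grip_width: 0.0239
gripper_force: 0.0
```

Emit:
apply_moves(
  rows=[
    [0,0.005,-0.05,0,0,0],
    [0,0.01,-0.15,0,0,0],
    [0,0.02,-0.3,0,0,0],
    [0,0.05,-0.5,0,0,0],
    [0,0.05,-0.5,0,0,0],
  ],
)

```text
clock: 15.15
tcp_pos: [0.6248, 0.1298, 0.3532]
orientation: [2.213, 2.224, 0.011]
contact_force: [-0.3, 0.2, -0.3]
grip_width: 0.0239
gripper_force: 0.0
```

```bash
python3 - <<'E'
from h import *
st(); s=r.grab_frame('scene'); q=r.grab_frame('side')
# predicted lid top corners for several angles vs brightness edge: save and print
x,y,a=.4865,.1905,.012; c,sn=np.cos(a),np.sin(a)
for th in (80,85,90,95,100):
    t=np.radians(th); L=[]
    for by in (-.14,.14):
        u,w=-.170,.002; X=.085+u*np.cos(t)+w*np.sin(t); Z=.112-u*np.sin(t)+w*np.cos(t)
        L.append([x+c*X-sn*by,y+sn*X+c*by,Z])
    print(th,proj(s,L).round(1).tolist(),proj(q,L).round(1).tolist())
a=cv2.resize(s['pixels'][180:280,390:540],(600,400),interpolation=2)[:,:400];b=cv2.resize(q['pixels'][65:165,190:290],(400,400),interpolation=2)
cv2.imwrite('pics/m6.png',np.hstack([cv2.resize(s['pixels'][180:300,400:520],(400,400),interpolation=2),b])[:,:,::-1])
E
```

```text
15.15 [0.6248 0.1298 0.3532] yaw 0.3 z [ 0.008  0.002 -1.   ] F [-0.3  0.2 -0.3] w 0.0239 gf 0.0 j [-0.76  0.36  0.64  1.49 -0.22  1.35 -0.11]
80 [[414.3, 189.9], [522.6, 221.3]] [[263.2, 107.0], [226.5, 77.0]]
85 [[412.8, 192.4], [522.3, 224.4]] [[266.8, 105.2], [229.9, 75.5]]
90 [[411.2, 195.3], [521.7, 228.0]] [[270.5, 103.7], [233.3, 74.3]]
95 [[409.5, 198.7], [521.0, 232.1]] [[274.2, 102.6], [236.7, 73.4]]
100 [[407.7, 202.5], [520.1, 236.6]] [[277.9, 101.8], [240.1, 72.9]]
```

```bash
python3 - <<'E'
from h import *
for n in ('scene','side'):
    p=r.grab_frame(n)
    for x in r.outline_of(p,'feeder')[:1]:
        c=max(cv2.findContours(x['pixels'].astype(np.uint8),cv2.RETR_EXTERNAL,cv2.CHAIN_APPROX_NONE)[0],key=cv2.contourArea)
        print(n,x['conf'],cv2.approxPolyDP(c,2.5,True)[:,0].tolist())
E
```

```text
scene 0.59 [[412, 197], [399, 263], [489, 294], [519, 226]]
side 0.84 [[236, 77], [238, 112], [202, 130], [210, 155], [235, 184], [241, 185], [276, 167], [273, 131], [276, 103], [259, 93], [252, 83]]
```

The lid's corners measure about 90–93°, so it stands upright and clear of the gripper. Handing in.

```bash
python3 -c "
from bench import r
print(r.hand_in())"
```

```text
the job is handed in; nothing more can be done
None
```

I turned the larger box's key clockwise to its stop and swung the panel up to about upright (roughly 90–93° from the images). I then released it and handed the job in at about 15 s; the smaller box was left alone. After backing off I checked the panel only from its outline in two cameras; the last picture showing the key turned was taken just before I let go of the bar.

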